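# Close and latch the filter hatch of a bench air-filter unit

## Task

Swing the open hatch of the air-filter unit shut, press it down gently on its rubber seal at the wing knob, and turn the knob about a quarter turn clockwise until its hidden tongue has swung under the frame's front ledge and holds the hatch down by itself. Feel for it: do not crush the seal, do not force the tongue against the ledge, and leave the cup, vial and timer beside the unit where they are.

Things in the scene. Friction and masses are not known exactly. Their poses are not given: they have to be found in the camera images.
- unit: white air-filter unit, fixed, 210 (x) x 180 (y) x 110 mm high, open at the top inside a 12 mm rim; origin: centre of its underside; its -x side is the front and faces the robot. Inside, along the front, runs a level ledge, 5 mm thick, reaching back to x = -60 mm; its top is 80 to 98 mm above the worktop: this differs between units, is not reported and must be felt
- hatch (a joint): angle of the grey inset hatch (178 x 150 x 8 mm); 0 = level, grows as it opens upward; starts open, stays where it is left (hinge friction 0.36 N m). Hinge axis along the unit's y, at x = +90, z = 102 mm in the unit's frame; hatch top face 3 mm above it; the knob's axis is 130 mm from the hinge. The seal meets the ledge between -0.06 and +0.06 rad. Push it onto the seal before taking the knob, or it tilts in the grip
- knob (a joint): angle of the black wing knob on the hatch; 0 = wing parallel to the unit's y axis, tongue clear of the ledge; grows clockwise seen from above; starts within 0.25 rad of 0; from about 0.45 rad on the tongue must pass under the ledge; latched at 1.15 rad or more; end stop at 1.5 rad. Turns easily (0.06 N m) while the tongue is clear
- knob_wing (a point): centre of the knob's rubber-coated wing, a bar 48 mm long, 12 mm thick, 27 mm tall on a flat hub 34 mm wide, 7 mm high; the point lies on the knob's axis, 20.5 mm above the hatch's top face, 13.5 mm below the wing's top; its y axis runs along the wing, x across the thickness, z along the knob's axis, away from the hatch
- hatch_edge (a point): middle of the hatch's front edge on its top face, 174 mm from the hinge, 44 mm in front of the knob's axis; z is the hatch's normal
- cam: hidden steel tongue under the hatch, fixed to the knob: 10 mm wide, 5 mm thick, reaching 34 mm from the axis, to the unit's right (-y) at knob 0, to the front at 1.57; origin on the knob's axis at mid thickness. With the hatch just resting on the seal it is 2 mm too high to pass under the ledge, whose edge is 20 mm in front of the axis; more than 20 N on the tongue jams it
- seal: springy rubber strip (140 x 8 x 8 mm) under the hatch's front edge, 155 mm from the hinge; it comes to rest on the ledge; origin: middle of its top. Yields 1 mm per 4.5 N. The tongue clears the ledge at about 11 to 14 N of downward push at the knob, 16 to 20 N is right; above about 24 N (20 N on the seal) the seal is crushed
- red_cup: specimen cup with red lid, 58 mm wide, 59 mm high, beside the unit on its left; origin at the centre of its underside
- small_vial: small white vial with blue cap, 25 mm wide, 49 mm high, beside the unit on its right, near its front; origin at the centre of its underside
- timer: pink countdown timer, 34 x 68 x 62 mm, beside the unit on its right; origin at the centre of its underside

How it is judged:
On the way, in this order (a step that is already met when the one before it is completed fails the run):
1. the hatch is swung shut, down to its seal, with the knob not yet turned (value of joint hatch below 0.08 rad and value of joint knob below 0.6 rad), for 0.2 s.
2. the knob is turned with the tongue under the ledge and the hatch down (value of joint knob above 1.1 rad and value of joint hatch below 0.06 rad), for 0.2 s.
At the end, for the whole second after the job is handed in: the hatch is shut (below 0.06 rad), the knob stands at 1.1 rad or more, and the tongue pulls on the ledge with more than 1.5 N while the seal stays pressed with more than 3 N, with nothing else holding the hatch (all of step 2 and contact force between cam and anything else above 1.5 N and contact force between seal and anything else above 3 N and velocity of joint hatch below 0.05 rad/s); the robot touches nothing.
It fails at once if the seal is crushed (more than 20 N on it) (contact force between seal and anything else above 20 N).
It fails at once if the tongue is forced against the ledge (more than 20 N on it) (contact force between cam and anything else above 20 N).
It fails at once if the cup, vial or timer is moved more than 20 mm or tipped (distance of any of red_cup, small_vial, timer from where it was at the start of the episode above 0.02 m or angle between any of red_cup, small_vial, timer's own z axis and vertical above 0.5 rad).
It also fails if it takes over 53 s, if anything falls off the work surface, if the arm or the gripper's body presses on something with over 40 N, if the wrist force passes 120 N, or if a joint passes its speed limit or range.

## Robot

A 6-joint arm with a two-finger parallel gripper is mounted at the origin on a cart in front of the work surface, level with it; the furniture and walls round the work are solid. World frame = base frame: x ahead of the robot, y to its left, z up, the work surface at z = 0. Lengths are in m, angles in rad, forces in N, time in s.
With the tool pointing down it reaches from about 0.225 to 0.875 m from the base axis. Payload 3.4 kg.
Tool frame: the origin (TCP) lies at the very end of the fingers, on their centre line; the grasp point (between the pads) lies 19 mm behind it (grip_depth is the distance from the TCP to the grasp point, in m); x points along the fingers, z is the direction in which the jaws open and shut, and the axes are right-handed (so a half turn about x gives the same grasp; the last joint's range is limited). The gripper opens to 85 mm and grips with 20 to 120 N. Pads are 22 mm wide; open, the fingers measure 114 mm over their backs; the gripper's body (76 mm by 85 mm) begins 54 mm behind the grasp point. The pads swing forward as they close: fully open they stand 13 mm farther back than shut.
Start: joints at [0.984, 0.276, 1.505, -0, 1.361, -0.121], TCP at [0.258, 0.514, 0.231] pointing down, gripper open.
Joint ranges: [-2.89, 2.89], [-0.75, 2.08], [0.22, 2.7], [-1.18, 4.32], [0.11, 2.71], [-2.7, 2.7]. Speed limits (rad/s): [2.57, 2.57, 3.14, 3.14, 3.14, 3.14].

## Interface

Orientations are given as a unit quaternion [w, x, y, z].
In Python, from rig import get_state, get_image, sign_off, grip_depth gives the robot as it stands. The module is installed in compiled form; this text tells all that it offers.
- The arm moves only by the tool arm_command, never from a script. Its argument "series" is a list of rows, each an object with "dp": the shift along the tool's x, y, z scaled (see below), a list of three; "angular": the turn, a rotation vector about the tool's x, y, z scaled (see below), a list of three; "gripper": the finger opening in mm, from 0 to 85.4. A call has exactly 8 rows; each row shifts and turns the pose as measured when the row begins, along the tool's axes as they then stand; what a row does not reach is not made up. The controller multiplies each number of a shift by 0.12 m and each number of a turn by 90 degrees. A row lasts 1/8 s, in which the tool goes at most 62.5 mm and 10.7 degrees, less where a joint would pass 70% of its speed; a pose out of reach is approached as far as the arm can. A call with a number of a shift or a turn outside -1 to 1 is refused whole. A call with a gripper value outside its range is refused whole. The fingers move at their own pace and stop on an object; "grip_force" is the grip in N (left out, the last holds). Time passes only in rows, so rows that do not move let the fingers close, or fill a call up. It gives the time, the measured TCP pose, the force and the opening at its end, in the units of the state.
- get_state(): the state, without advancing time (a new reading comes with each control period).
- get_image(name): name is "scene" or "side" or "wrist"; returns a dict with "image" (400x640x3 uint8, blue, green, red), "depth" (400x640 float32, m along the optical axis (not along the pixel's ray), 0 where there is no reading), "mtx" (3x3 intrinsics, pixels), "view" (4x4, takes a point from world to camera coordinates); the wrist camera has in their place "mount" (4x4, takes a point from camera to tool coordinates, whose origin is the TCP and whose axes are the tool frame's). Camera axes: x right, y up, looking along -z (the intrinsics and any distortion apply to the point x, -y, -z); pixel columns grow to the right and rows downward; lengths in m; the calibration is good to about 2 mm. A picture is of the moment at which its call begins: read the wrist's pose just before it.
- sign_off(): hands the job in, once; it reports no verdict.
The state is a dict: "clock": time; "qpos": joint angles; "qd": joint speeds; "effort": joint torques, N m; "position": TCP position; "ee_rot": TCP orientation; "contact_force": force on the tool from outside, world axes, zero at the start; "moment": the same for the moment, N m; "width": finger opening in m.
Only numpy, scipy, OpenCV 4.12 (cv2) and the standard library are available. Lean on these libraries where they do the work, as an engineer would, in place of code of your own. Each camera call takes 0.05 s, during which the arm holds its last target. There are 200 camera calls.

## Working session

There is one attempt and no reset: what is moved stays moved. The work goes in short steps, Python scripts to look and compute and a tool call to move; the robot and the scene stay as the last step left them, time stands still between calls to the robot, and variables do not carry over. Pictures are saved under pics/ and viewed, about 8 in all and at most 12, crops included, and the job is handed in when it is done.

Besides the shell and the picture viewer there is one more tool, called after "Request:" as a command line: name --argument value ..., lists and objects as JSON in quotes. arm_command: Moves the arm, as the interface text tells. Its arguments: {"type":"object","properties":{"series":{"type":"array","items":{"type":"object","properties":{"dp":{"type":"array","items":{"type":"number"}},"angular":{"type":"array","items":{"type":"number"}},"gripper":{"type":"number"}}}},"grip_force":{"type":"number"}},"required":["series"]}

```bash
mkdir -p pics; python3 - <<'E'
from rig import *
import cv2,numpy as np
s=get_state();print(s, grip_depth)
for n in("scene","side"):
    d=get_image(n);cv2.imwrite(f"pics/{n}0.png",d["image"]);np.savez(f"{n}0.npz",**d);print(d["mtx"],d["view"],d.keys())
E
```

```text
{'clock': 0.0, 'qpos': array([ 9.83997516e-01,  2.76567775e-01,  1.50613834e+00, -4.17691625e-06,
        1.36071388e+00, -1.21036299e-01]), 'qd': array([-0.00158065,  0.00027185,  0.00045996,  0.00025703, -0.00018666,
       -0.00097201]), 'effort': array([-8.04416486e-04, -4.16783702e+01, -2.45804143e+01, -4.78054153e-04,
        1.13012563e-02,  1.61496075e-05]), 'position': array([0.25795904, 0.51328596, 0.23045317]), 'ee_rot': array([ 0.60130707, -0.37138338,  0.60247956,  0.37084037]), 'contact_force': array([-0.00678578,  0.48754656, -0.30070455]), 'moment': array([-0.02335603, -0.00389564,  0.01547144]), 'width': 0.08546808203517714} 0.0187
[[465.21730176   0.         323.38815512]
 [  0.         465.21730176 204.30556073]
 [  0.           0.           1.        ]] [[ 0.77795615 -0.62810995  0.01619014 -0.38032106]
 [ 0.37846417  0.48901041  0.78589674 -0.29784745]
 [-0.50154671 -0.60526581  0.61814577 -0.68755141]
 [ 0.          0.          0.          1.        ]] dict_keys(['image', 'depth', 'mtx', 'view'])
[[492.47812762   0.         321.0648357 ]
 [  0.         492.47812762 200.43777121]
 [  0.           0.           1.        ]] [[ 0.4783975  -0.87805022 -0.01279252 -0.21311211]
 [ 0.68045981  0.36145525  0.63743592 -0.45084105]
 [-0.55507682 -0.31365254  0.77039717 -0.72191637]
 [ 0.          0.          0.          1.        ]] dict_keys(['image', 'depth', 'mtx', 'view'])
```

View pics/scene0.png

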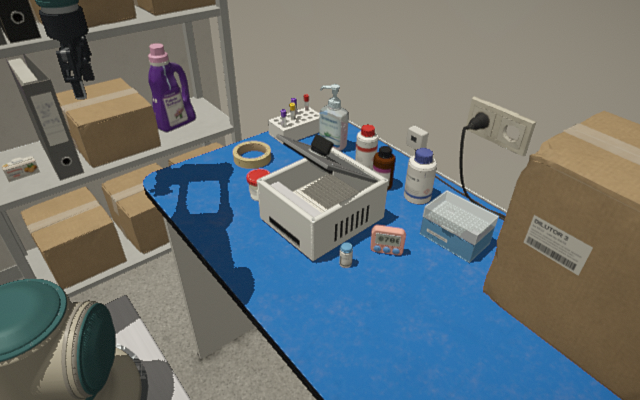

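View pics/side0.png

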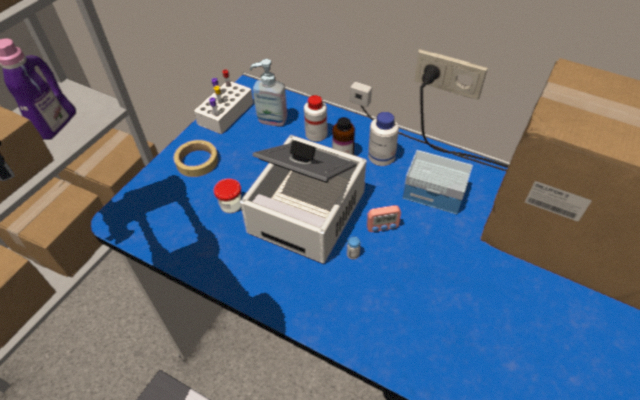

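```bash
cat >h.py <<'E'
import numpy as np,cv2
def cloud(d,T=None):
    z=d["depth"];K=d["mtx"];v,u=np.mgrid[:400,:640]
    P=np.stack([(u-K[0,2])/K[0,0]*z,-(v-K[1,2])/K[1,1]*z,-z],-1)
    T=np.linalg.inv(d["view"]) if T is None else T
    return P@T[:3,:3].T+T[:3,3], z>0
E
python3 - <<'E'
from h import *
A=[];C=[]
for n in("scene","side"):
    d=np.load(n+"0.npz");P,m=cloud(d)
    # table z check & region
    r=dict(scene=(250,130,395,265),side=(235,135,375,265))[n]
    sub=np.zeros_like(m);sub[r[1]:r[3],r[0]:r[2]]=1
    p=P[sub&m];c=d["image"][sub&m]
    t=p[abs(p[:,2])<.015];print(n,"table z",np.median(t[:,2]))
    rim=p[(abs(p[:,2]-.110)<.004)&(c.min(1)>110)]
    print(len(rim),cv2.minAreaRect(rim[:,:2].astype(np.float32)*1000), np.percentile(rim,[1,99],axis=0))
    A.append(rim)
    # small objects
    for nm,uv in dict(scene=dict(cup=(257,177),vial=(347,246),timer=(388,232)),side=dict(cup=(228,188),vial=(354,242),timer=(383,214)))[n].items(): print(nm,P[uv[1],uv[0]].round(3))
    h=p[(p[:,2]>.122)&(p[:,2]<.26)];hc=c[(p[:,2]>.122)&(p[:,2]<.26)]
    print("hatch",len(h),np.percentile(h,[2,50,98],axis=0).round(3))
R=np.vstack(A).astype(np.float32);print(cv2.minAreaRect(R[:,:2]*1000))
img=np.zeros((500,500,3),np.uint8)
for a,col in zip(A,((0,0,255),(0,255,0))):
    for x,y,_ in a:
        i,j=int(499-(x-.3)*1250),int(250-(y-.27)*1250)
        if 0<=i<500 and 0<=j<500: img[i,j]=col
cv2.imwrite("pics/rim.png",img)
E
```

```text
scene table z 0.0002523874619906885
1166 ((565.2476196289062, 100.46131896972656), (211.3529052734375, 181.9870147705078), 2.699460029602051) [[0.45871186 0.00680375 0.10624421]
 [0.67055921 0.18700851 0.11191834]]
cup [0.5   0.256 0.058]
vial [ 0.519 -0.034  0.048]
timer [ 0.601 -0.062  0.059]
hatch 1459 [[0.504 0.024 0.126]
 [0.545 0.085 0.189]
 [0.626 0.163 0.207]]
side table z 0.001082807536305519
1498 ((566.4334716796875, 100.05325317382812), (211.69171142578125, 179.45127868652344), 2.7974917888641357) [[0.45958614 0.00786062 0.10621162]
 [0.67231424 0.18953099 0.1134586 ]]
cup [0.509 0.258 0.059]
vial [ 0.516 -0.036  0.05 ]
timer [ 0.599 -0.059  0.059]
hatch 2083 [[0.506 0.025 0.127]
 [0.551 0.089 0.191]
 [0.629 0.17  0.208]]
((565.9281616210938, 100.49340057373047), (212.7154998779297, 181.9870147705078), 2.699460029602051)
```

View pics/rim.png

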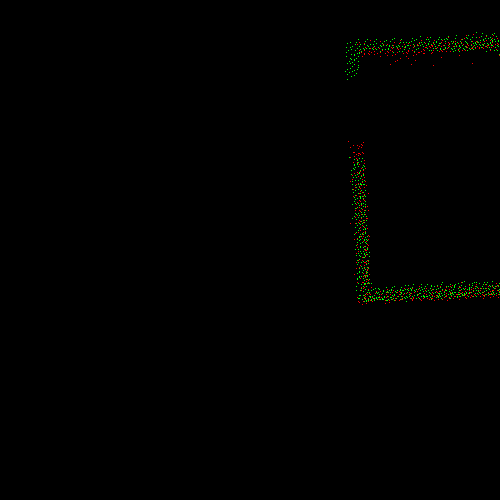

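```bash
cat >>h.py <<'E'
C0=np.array([.566,.1003,0]);YAW=np.radians(2.75)
RU=np.array([[np.cos(YAW),-np.sin(YAW),0],[np.sin(YAW),np.cos(YAW),0],[0,0,1]])
def U(p): return (p-C0)@RU      # world->unit
def W(p): return np.asarray(p)@RU.T+C0
E
python3 - <<'E'
from h import *
for n in("scene","side"):
    d=np.load(n+"0.npz");P,m=cloud(d);q=U(P);c=d["image"]
    s=m&(abs(q[...,0])<.11)&(abs(q[...,1])<.08)&(q[...,2]>.12)&(q[...,2]<.27)
    h=q[s]
    best=None
    # angle: maximise inliers to plane through hinge, top face 3mm above
    for th in np.arange(.2,1.3,.005):
        e=np.array([-np.cos(th),0,np.sin(th)]);nn=np.array([np.sin(th),0,np.cos(th)])
        r=h-np.array([.09,0,.102]);k=(abs(r@nn-.003)<.002).sum()
        if best is None or k>best[0]: best=(k,th,e,nn)
    k,th,e,nn=best;r=h-np.array([.09,0,.102]);a=r@e;b=r@nn-.003;y=h[:,1]
    print(n,len(h),k,"th",th)
    i=abs(b)<.004;print("hatch a,y",np.percentile(a[i],[1,99]),np.percentile(y[i],[1,99]))
    w=(b>.014)&(b<.045);print("wing n",w.sum(),"b",np.percentile(b[w],[5,95]),"a",np.percentile(a[w],[3,50,97]),"y",np.percentile(y[w],[3,50,97]))
    pts=np.c_[a[w],y[w]];t=pts[b[w]>.024]
    print(cv2.minAreaRect((t*1000).astype(np.float32)))
E
```

```text
scene 1472 691 th 0.5950000000000004
hatch a,y [0.03066184 0.18160823] [-0.07548286  0.07123233]
wing n 233 b [0.01525779 0.03426703] a [0.1289601  0.13538337 0.13806328] y [-0.0235488  -0.00431538  0.02048143]
((133.0958709716797, -1.3241825103759766), (47.0317497253418, 11.472736358642578), 86.93941497802734)
side 2101 1248 th 0.6150000000000004
hatch a,y [0.02827749 0.18095314] [-0.07487796  0.07250224]
wing n 286 b [0.01470628 0.03370611] a [0.12967765 0.1350105  0.13781415] y [-0.02341102 -0.00196571  0.02071897]
((133.34942626953125, -0.6875152587890625), (12.348822593688965, 46.573829650878906), 1.4974098205566406)
```

```bash
cat >>h.py <<'E'
from scipy.spatial.transform import Rotation as Ro
def st():
    from rig import get_state
    s=get_state();R=Ro.from_quat(np.roll(s["ee_rot"],-1));return s,R
def delta(pu,jaw_ang,show=True):
    """target TCP in unit frame, tool x down, tool z at jaw_ang (rad, unit frame, about up, from unit +x; mod pi)"""
    s,R=st();M=R.as_matrix();p=W(pu)
    best=[]
    for k in(0,np.pi):
        t=jaw_ang+k+YAW;z=np.array([np.cos(t),np.sin(t),0]);x=np.array([0,0,-1.]);T=np.c_[x,np.cross(z,x),z]
        best.append((M.T@T))
    rv=[Ro.from_matrix(b).as_rotvec() for b in best]
    dp=M.T@(p-s["position"])
    print("t",s["clock"],"unit pos",U(s["position"]).round(4),"w",s["width"].round(4),"F",s["contact_force"].round(2),"q",s["qpos"].round(3),"q6",s["qpos"][5].round(3))
    print("tool z in unit",(M[:,2]@RU).round(3),"x",M[:,0].round(3))
    print("dp m",dp.round(4),"scaled total",(dp/.12).round(3),"ang scaled",[(r/(np.pi/2)).round(4) for r in rv])
E
python3 -c "
from h import *
delta([-.032,.045,.25],0)"
```

```text
Traceback (most recent call last):
  File "h.py", line 24, in delta
    print("t",s["clock"],"unit pos",U(s["position"]).round(4),"w",s["width"].round(4),"F",s["contact_force"].round(2),"q",s["qpos"].round(3),"q6",s["qpos"][5].round(3))
                                                                  ^^^^^^^^^^^^^^^^
AttributeError: 'float' object has no attribute 'round'
```

```bash
sed -i 's/s\["width"\].round(4)/round(s["width"],4)/' h.py
python3 -c "
from h import *
delta([-.032,.045,.25],0)"
```

```text
t 0.1 unit pos [-0.2878  0.4274  0.2305] w 0.0856 F [ 0.85 -0.32 -0.08] q [ 0.984  0.277  1.506  0.     1.361 -0.121] q6 -0.121
tool z in unit [ 0.492  0.871 -0.002] x [-0.001 -0.001 -1.   ]
dp m [-0.0192 -0.4107 -0.2073] scaled total [-0.16  -3.423 -1.727] ang scaled [array([ 6.729e-01, -1.000e-03,  4.000e-04]), array([-1.3271e+00, -5.0000e-04, -1.2000e-03])]
```

Request:
arm_command --series '[{"dp":[-0.08,0,0],"angular":[0.113,0,0],"gripper":0},{"dp":[-0.08,0,0],"angular":[0.113,0,0],"gripper":0},{"dp":[0,0,0],"angular":[0.113,0,0],"gripper":0},{"dp":[0,0,0],"angular":[0.113,0,0],"gripper":0},{"dp":[0,0,0],"angular":[0.113,0,0],"gripper":0},{"dp":[0,0,0],"angular":[0.113,0,0],"gripper":0},{"dp":[0,0,0],"angular":[0,0,0],"gripper":0},{"dp":[0,0,0],"angular":[0,0,0],"gripper":0}]' --grip_force 60

```text
clock: 1.1
position: [0.2566, 0.5113, 0.2461]
ee_rot: [0.705, -0.006, 0.709, 0.0]
contact_force: [0.1, 0.5, -0.6]
width: -0.0001
```

```bash
python3 -c "
from h import *
delta([-.032,.045,.25],0)"
```

```text
t 1.1 unit pos [-0.2893  0.4254  0.2461] w -0.0001 F [ 0.13  0.46 -0.58] q [0.984 0.27  1.477 0.    1.406 0.975] q6 0.975
tool z in unit [ 0.999 -0.039 -0.006] x [-0.006 -0.009 -1.   ]
dp m [-0.0022 -0.3702  0.2718] scaled total [-0.018 -3.085  2.265] ang scaled [array([-0.0246, -0.0039,  0.0056]), array([1.9754, 0.0086, 0.0061])]
```

Request:
arm_command --series '[{"dp":[-0.01,-0.386,0.283],"angular":[-0.0246,0,0],"gripper":0},{"dp":[-0.01,-0.386,0.283],"angular":[0,0,0],"gripper":0},{"dp":[0,-0.386,0.283],"angular":[0,0,0],"gripper":0},{"dp":[0,-0.386,0.283],"angular":[0,0,0],"gripper":0},{"dp":[0,-0.386,0.283],"angular":[0,0,0],"gripper":0},{"dp":[0,-0.386,0.283],"angular":[0,0,0],"gripper":0},{"dp":[0,-0.386,0.283],"angular":[0,0,0],"gripper":0},{"dp":[0,-0.386,0.283],"angular":[0,0,0],"gripper":0}]'

```text
clock: 2.1
position: [0.5549, 0.1501, 0.2495]
ee_rot: [0.705, -0.029, 0.708, 0.025]
contact_force: [-0.1, 1.0, 0.2]
width: -0.0001
```

```bash
python3 -c "
from h import *
delta([-.032,.045,.225],0)"
```

```text
t 2.1 unit pos [-0.0087  0.0502  0.2495] w -0.0001 F [-0.06  1.04  0.21] q [ 0.146  0.269  1.469 -0.005  1.407  0.071] q6 0.071
tool z in unit [ 1.     0.028 -0.004] x [-0.004 -0.006 -1.   ]
dp m [ 0.0246 -0.0044 -0.0234] scaled total [ 0.205 -0.037 -0.195] ang scaled [array([ 0.0179, -0.0026,  0.0035]), array([-1.9821, -0.0054, -0.004 ])]
```

Request:
arm_command --series '[{"dp":[0,-0.02,-0.11],"angular":[0.0179,0,0],"gripper":0},{"dp":[0.1,-0.02,-0.11],"angular":[0,0,0],"gripper":0},{"dp":[0.1,0,0],"angular":[0,0,0],"gripper":0},{"dp":[0.08,0,0],"angular":[0,0,0],"gripper":0},{"dp":[0,0,0],"angular":[0,0,0],"gripper":0},{"dp":[0.05,0,0],"angular":[0,0,0],"gripper":0},{"dp":[0.05,0,0],"angular":[0,0,0],"gripper":0},{"dp":[0.05,0,0],"angular":[0,0,0],"gripper":0}]'

```text
clock: 3.1
position: [0.5304, 0.1422, 0.1955]
ee_rot: [0.706, -0.019, 0.708, 0.015]
contact_force: [0.3, -0.2, 2.5]
width: 0.0003
```

```bash
python3 -c "
from h import *
delta([-.035,.045,.125],0)"
```

```text
t 3.1 unit pos [-0.0335  0.0435  0.1955] w 0.0003 F [ 0.32 -0.17  2.48] q [ 0.138  0.262  1.617 -0.005  1.266  0.091] q6 0.091
tool z in unit [ 1.     0.001 -0.002] x [-0.002 -0.005 -1.   ]
dp m [ 0.0705  0.0018 -0.0013] scaled total [ 0.587  0.015 -0.011] ang scaled [array([ 0.0004, -0.0013,  0.0031]), array([-1.9996, -0.0049, -0.0021])]
```

Contact with 2.5 N, as expected. Continue down.

Request:
arm_command --series '[{"dp":[0.08,0,0],"angular":[0,0,0],"gripper":0},{"dp":[0.08,0,0],"angular":[0,0,0],"gripper":0},{"dp":[0.08,0,0],"angular":[0,0,0],"gripper":0},{"dp":[0.08,0,0],"angular":[0,0,0],"gripper":0},{"dp":[0.08,0,0],"angular":[0,0,0],"gripper":0},{"dp":[0.08,0,0],"angular":[0,0,0],"gripper":0},{"dp":[0.06,0,0],"angular":[0,0,0],"gripper":0},{"dp":[0.04,0,0],"angular":[0,0,0],"gripper":0}]'

```text
clock: 4.1
position: [0.5298, 0.1417, 0.1206]
ee_rot: [0.706, -0.019, 0.708, 0.015]
contact_force: [-0.2, 0.2, 1.2]
width: -0.0002
```

```bash
python3 -c "
from h import *
delta([-.035,.045,.115],0)"
```

```text
t 4.1 unit pos [-0.0342  0.043   0.1206] w -0.0002 F [-0.22  0.22  1.15] q [ 0.137  0.324  1.729 -0.005  1.093  0.091] q6 0.091
tool z in unit [ 1.     0.    -0.003] x [-0.003 -0.005 -1.   ]
dp m [ 0.0056  0.002  -0.0008] scaled total [ 0.047  0.016 -0.007] ang scaled [array([ 0.0002, -0.0022,  0.0031]), array([-1.9998, -0.0049, -0.0035])]
```

Request:
arm_command --series '[{"dp":[0.012,0,0],"angular":[0,0,0],"gripper":0},{"dp":[0.012,0,0],"angular":[0,0,0],"gripper":0},{"dp":[0.012,0,0],"angular":[0,0,0],"gripper":0},{"dp":[0.01,0,0],"angular":[0,0,0],"gripper":0},{"dp":[0.01,0,0],"angular":[0,0,0],"gripper":0},{"dp":[0.008,0,0],"angular":[0,0,0],"gripper":0},{"dp":[0.008,0,0],"angular":[0,0,0],"gripper":0},{"dp":[0.0,0,0],"angular":[0,0,0],"gripper":0}]'

```text
clock: 5.1
position: [0.5303, 0.1417, 0.1118]
ee_rot: [0.706, -0.019, 0.708, 0.015]
contact_force: [0.2, 0.1, 0.0]
width: -0.0002
```

Request:
arm_command --series '[{"dp":[0.01,0,0],"angular":[0,0,0],"gripper":0},{"dp":[0.01,0,0],"angular":[0,0,0],"gripper":0},{"dp":[0.01,0,0],"angular":[0,0,0],"gripper":0},{"dp":[0.008,0,0],"angular":[0,0,0],"gripper":0},{"dp":[0.008,0,0],"angular":[0,0,0],"gripper":0},{"dp":[0.008,0,0],"angular":[0,0,0],"gripper":0},{"dp":[0.008,0,0],"angular":[0,0,0],"gripper":0},{"dp":[0.008,0,0],"angular":[0,0,0],"gripper":0}]'

```text
clock: 6.1
position: [0.5302, 0.1417, 0.1066]
ee_rot: [0.707, -0.019, 0.707, 0.015]
contact_force: [-2.8, -0.3, 6.3]
width: 0.0003
```

Request:
arm_command --series '[{"dp":[0.01,0,0],"angular":[0,0,0],"gripper":0},{"dp":[0.01,0,0],"angular":[0,0,0],"gripper":0},{"dp":[0,0,0],"angular":[0,0,0],"gripper":0},{"dp":[0,0,0],"angular":[0,0,0],"gripper":0},{"dp":[0,0,0],"angular":[0,0,0],"gripper":0},{"dp":[0,0,0],"angular":[0,0,0],"gripper":0},{"dp":[0,0,0],"angular":[0,0,0],"gripper":0},{"dp":[0,0,0],"angular":[0,0,0],"gripper":0}]'

```text
clock: 7.1
position: [0.5303, 0.1417, 0.1068]
ee_rot: [0.707, -0.019, 0.707, 0.016]
contact_force: [-1.3, -0.3, 3.0]
width: 0.0001
```

```bash
python3 -c "
from h import *
delta([-.04,.0,.155],0)"
```

```text
t 7.1 unit pos [-0.0337  0.0431  0.1068] w 0.0001 F [-1.34 -0.29  3.  ] q [ 0.138  0.336  1.749 -0.005  1.055  0.092] q6 0.092
tool z in unit [1.    0.001 0.001] x [ 0.001 -0.005 -1.   ]
dp m [-0.048  -0.0433 -0.0063] scaled total [-0.4   -0.361 -0.052] ang scaled [array([0.0005, 0.0005, 0.003 ]), array([-1.9995e+00, -4.7000e-03,  8.0000e-04])]
```

Request:
arm_command --series '[{"dp":[-0.2,0,0],"angular":[0,0,0],"gripper":0},{"dp":[-0.4,0,0],"angular":[0,0,0],"gripper":0},{"dp":[-0.2,-0.1,0],"angular":[0,0,0],"gripper":50},{"dp":[-0.1,-0.2,-0.05],"angular":[0,0,0],"gripper":50},{"dp":[0,-0.05,0],"angular":[0,0,0],"gripper":50},{"dp":[0,0,0],"angular":[0,0,0],"gripper":50},{"dp":[0,0,0],"angular":[0,0,0],"gripper":50},{"dp":[0,0,0],"angular":[0,0,0],"gripper":50}]'

```text
clock: 8.1
position: [0.5262, 0.1006, 0.2131]
ee_rot: [0.706, -0.019, 0.708, 0.016]
contact_force: [-0.7, 0.4, 0.3]
width: 0.0501
```

```bash
python3 - <<'E'
from h import *
from rig import get_image
delta([-.042,.0,.155],0)
s,R=st();d=get_image("wrist");np.savez("w1.npz",pos=s["position"],R=R.as_matrix(),**d)
s2=get_image("side");np.savez("side1.npz",**s2)
cv2.imwrite("pics/w1.png",np.hstack([d["image"],s2["image"]])[:, :]); 
cv2.imwrite("pics/w1.png",cv2.resize(np.vstack([d["image"],s2["image"]]),(480,600)))
T=np.eye(4);T[:3,:3]=R.as_matrix();T[:3,3]=s["position"]
P,m=cloud(d,T@d["mount"]);q=U(P)
for nm,(q,m) in dict(wrist=(q,m),side=(U(cloud(s2)[0]),cloud(s2)[1])).items():
    h=m&(abs(q[...,1])<.07)&(q[...,0]>-.08)&(q[...,0]<.06)&(abs(q[...,2]-.105)<.012)
    p=q[h]
    if len(p)>50:
        # robust plane z=f(x)
        A=np.c_[p[:,0]-.09,np.ones(len(p))]
        w=np.ones(len(p),bool)
        for _ in range(5):
            c=np.linalg.lstsq(A[w],p[w,2],rcond=None)[0];w=abs(A@c-p[:,2])<.003
        print(nm,"hatch slope",c, w.sum())
    k=m&(abs(q[...,1])<.035)&(abs(q[...,0]+.042)<.035)&(q[...,2]>.127)&(q[...,2]<.146)
    if k.sum()>20: print(nm,k.sum(),cv2.minAreaRect((q[k][:,:2]*1000).astype(np.float32)),np.percentile(q[k][:,2],98))
E
```

```text
t 8.1 unit pos [-0.0397  0.0022  0.2131] w 0.0501 F [-0.69  0.38  0.31] q [ 0.061  0.23   1.615 -0.004  1.3    0.013] q6 0.013
tool z in unit [ 1.     0.002 -0.004] x [-0.004 -0.004 -1.   ]
dp m [ 0.0581 -0.002  -0.0021] scaled total [ 0.484 -0.016 -0.017] ang scaled [array([ 0.001 , -0.0024,  0.0023]), array([-1.999 , -0.0036, -0.0037])]
wrist hatch slope [-0.01460412  0.10657343] 32285
wrist 1367 ((-38.253597259521484, 0.8222389221191406), (11.839109420776367, 47.09994888305664), 0.5560027956962585) 0.1434230072225166
side hatch slope [-0.01401566  0.10605554] 3134
side 210 ((-38.820735931396484, -0.2589836120605469), (48.52613067626953, 14.006882667541504), 88.85078430175781) 0.14348866498950927
```

View pics/w1.png

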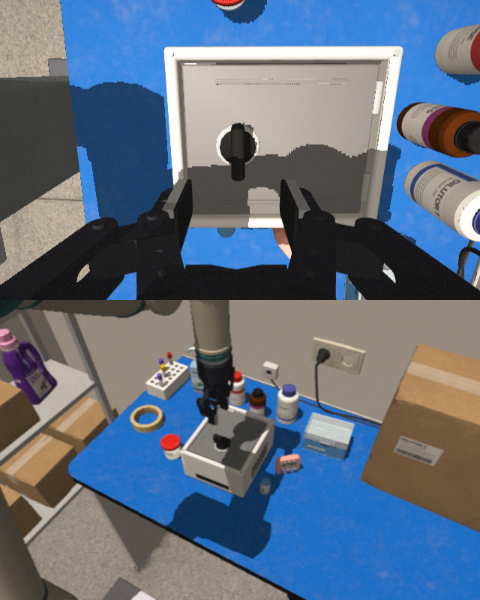

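Request:
arm_command --series '[{"dp":[0.25,-0.014,0.01],"angular":[0,0,0],"gripper":50},{"dp":[0.25,0,0],"angular":[0,0,0],"gripper":50},{"dp":[0.1,0,0],"angular":[0,0,0],"gripper":50},{"dp":[0.05,0,0],"angular":[0,0,0],"gripper":50},{"dp":[0,0,0],"angular":[0,0,0],"gripper":50},{"dp":[0,0,0],"angular":[0,0,0],"gripper":50},{"dp":[0,0,0],"angular":[0,0,0],"gripper":50},{"dp":[0,0,0],"angular":[0,0,0],"gripper":50}]'

```text
clock: 9.2
position: [0.5306, 0.0999, 0.1364]
ee_rot: [0.708, -0.019, 0.705, 0.017]
contact_force: [-0.4, -0.2, 0.0]
width: 0.05
```

```bash
python3 -c "
from h import *
delta([-.0385,.0005,.1185],0)"
```

```text
t 9.2 unit pos [-0.0354  0.0013  0.1364] w 0.05 F [-0.41 -0.22  0.02] q [ 0.06   0.293  1.731 -0.004  1.113  0.01 ] q6 0.01
tool z in unit [1.    0.003 0.004] x [ 0.004 -0.003 -1.   ]
dp m [ 0.0179 -0.0007 -0.0032] scaled total [ 0.149 -0.006 -0.027] ang scaled [array([0.0021, 0.0028, 0.0022]), array([-1.9979, -0.0034,  0.0043])]
```

Request:
arm_command --series '[{"dp":[0.06,-0.006,-0.027],"angular":[0,0,0],"gripper":50},{"dp":[0.06,0,0],"angular":[0,0,0],"gripper":50},{"dp":[0.03,0,0],"angular":[0,0,0],"gripper":50},{"dp":[0,0,0],"angular":[0,0,0],"gripper":10},{"dp":[0,0,0],"angular":[0,0,0],"gripper":5},{"dp":[0,0,0],"angular":[0,0,0],"gripper":5},{"dp":[0,0,0],"angular":[0,0,0],"gripper":5},{"dp":[0,0,0],"angular":[0,0,0],"gripper":5}]' --grip_force 50

```text
clock: 10.2
position: [0.5275, 0.0989, 0.1171]
ee_rot: [0.708, -0.019, 0.705, 0.017]
contact_force: [0.9, 1.0, -1.2]
width: 0.0109
```

```bash
python3 -c "
from h import *
delta([-.0385,.0005,.1185],0)"
```

```text
t 10.2 unit pos [-0.0385  0.0004  0.1171] w 0.0109 F [ 0.89  1.04 -1.16] q [ 0.058  0.307  1.765 -0.004  1.065  0.009] q6 0.009
tool z in unit [1.    0.003 0.004] x [ 0.005 -0.003 -1.   ]
dp m [-0.0014  0.0001  0.    ] scaled total [-0.011  0.001  0.   ] ang scaled [array([0.0021, 0.0028, 0.0022]), array([-1.9979, -0.0034,  0.0044])]
```

Request:
arm_command --series '[{"dp":[0,0,0],"angular":[0,0,0],"gripper":5},{"dp":[0,0,0],"angular":[0,0,0],"gripper":5},{"dp":[0,0,0],"angular":[0,0,0],"gripper":5},{"dp":[0,0,0],"angular":[0,0,0],"gripper":5},{"dp":[0,0,0],"angular":[0,0,0],"gripper":5},{"dp":[0.01,0,0],"angular":[0,0,0],"gripper":5},{"dp":[0.01,0,0],"angular":[0,0,0],"gripper":5},{"dp":[0.01,0,0],"angular":[0,0,0],"gripper":5}]'

```text
clock: 11.2
position: [0.5275, 0.0989, 0.1164]
ee_rot: [0.709, -0.019, 0.705, 0.017]
contact_force: [-1.2, 0.5, 7.5]
width: 0.0107
```

Request:
arm_command --series '[{"dp":[0.01,0,0],"angular":[0,0,0],"gripper":5},{"dp":[0.01,0,0],"angular":[0,0,0],"gripper":5},{"dp":[0.01,0,0],"angular":[0,0,0],"gripper":5},{"dp":[0.01,0,0],"angular":[0,0,0],"gripper":5},{"dp":[0.015,0,0],"angular":[0,0,0],"gripper":5},{"dp":[0.015,0,0],"angular":[0,0,0],"gripper":5},{"dp":[0.015,0,0],"angular":[0,0,0],"gripper":5},{"dp":[0.015,0,0],"angular":[0,0,0],"gripper":5}]'

```text
clock: 12.2
position: [0.5274, 0.0989, 0.1159]
ee_rot: [0.711, -0.02, 0.703, 0.017]
contact_force: [-1.8, -0.6, 11.0]
width: 0.0113
```

Request:
arm_command --series '[{"dp":[0.018,0,0],"angular":[0,0,0],"gripper":5},{"dp":[0.018,0,0],"angular":[0,0,0],"gripper":5},{"dp":[0.02,0,0],"angular":[0,0,0],"gripper":5},{"dp":[0.02,0,0],"angular":[0,0,0],"gripper":5},{"dp":[0.022,0,0],"angular":[0,0,0],"gripper":5},{"dp":[0.022,0,0],"angular":[0,0,0],"gripper":5},{"dp":[0.022,0,0],"angular":[0,0,0],"gripper":5},{"dp":[0.022,0,0],"angular":[0,0,0],"gripper":5}]'

```text
clock: 13.2
position: [0.5274, 0.0988, 0.115]
ee_rot: [0.715, -0.02, 0.699, 0.017]
contact_force: [-4.9, -0.9, 15.7]
width: 0.0111
```

```bash
python3 -c "
from h import *
delta([-.0385,.0005,.1145],0)
print(st()[0]['moment'])"
```

```text
t 13.2 unit pos [-0.0387  0.0004  0.115 ] w 0.0111 F [-4.88 -0.91 15.65] q [ 0.059  0.301  1.781 -0.006  1.038  0.01 ] q6 0.01
tool z in unit [1.    0.004 0.022] x [ 0.022 -0.004 -1.   ]
dp m [0.0005 0.0001 0.0002] scaled total [0.004 0.001 0.001] ang scaled [array([0.0026, 0.0138, 0.003 ]), array([-1.9973, -0.0046,  0.0217])]
[-0.08119313  1.08410492 -0.02791011]
```

Request:
arm_command --series '[{"dp":[0.022,0,0],"angular":[0,0.003,0],"gripper":5},{"dp":[0.022,0,0],"angular":[0,0.003,0],"gripper":5},{"dp":[0.022,0,0],"angular":[0.04,0.003,0],"gripper":5},{"dp":[0.022,0,0],"angular":[0.04,0.003,0],"gripper":5},{"dp":[0.022,0,0],"angular":[0.04,0.003,0],"gripper":5},{"dp":[0.023,0,0],"angular":[0.04,0.003,0],"gripper":5},{"dp":[0.023,0,0],"angular":[0.04,0.003,0],"gripper":5},{"dp":[0.023,0,0],"angular":[0.0,0.003,0],"gripper":5}]'

```text
clock: 14.2
position: [0.5272, 0.0988, 0.115]
ee_rot: [0.699, 0.095, 0.702, -0.096]
contact_force: [-4.8, -0.7, 16.4]
width: 0.0108
```

```bash
python3 -c "
from h import *
delta([-.0385,.0005,.1145],-.3)
print(st()[0]['moment'])"
```

```text
t 14.2 unit pos [-0.0388  0.0004  0.115 ] w 0.0108 F [-4.82 -0.65 16.39] q [ 5.600e-02  3.130e-01  1.762e+00 -1.000e-03  1.070e+00  3.270e-01] q6 0.327
tool z in unit [ 0.949 -0.314 -0.003] x [-0.004 -0.001 -1.   ]
dp m [0.0005 0.0002 0.0003] scaled total [0.004 0.002 0.002] ang scaled [array([-0.0123, -0.0022,  0.001 ]), array([1.9877e+00, 1.6000e-03, 3.4000e-03])]
[-0.08858695  0.64441617 -0.02533273]
```

Request:
arm_command --series '[{"dp":[0.024,0,-0.003],"angular":[0.0,0,0],"gripper":5},{"dp":[0.024,0,-0.003],"angular":[0.03,0.001,0],"gripper":5},{"dp":[0.024,0,-0.003],"angular":[0.03,0.001,0],"gripper":5},{"dp":[0.024,0,-0.003],"angular":[0.03,0.001,0],"gripper":5},{"dp":[0.024,0,-0.003],"angular":[0.03,0.001,0],"gripper":5},{"dp":[0.024,0,-0.003],"angular":[0.03,0.001,0],"gripper":5},{"dp":[0.024,0,-0.003],"angular":[0.03,0.001,0],"gripper":5},{"dp":[0.024,0,-0.003],"angular":[0.0,0.001,0],"gripper":5}]'

```text
clock: 15.2
position: [0.5271, 0.0989, 0.115]
ee_rot: [0.681, 0.197, 0.678, -0.195]
contact_force: [-4.6, -1.2, 16.9]
width: 0.0114
```

```bash
python3 -c "
from h import *
delta([-.0385,.0005,.1145],-.6)
print(st()[0]['moment'])"
```

```text
t 15.2 unit pos [-0.0389  0.0005  0.115 ] w 0.0114 F [-4.65 -1.18 16.91] q [5.500e-02 3.080e-01 1.770e+00 1.000e-03 1.058e+00 6.160e-01] q6 0.616
tool z in unit [ 0.82  -0.572  0.004] x [ 0.006  0.001 -1.   ]
dp m [0.0005 0.0003 0.0003] scaled total [0.004 0.002 0.003] ang scaled [array([-0.0057,  0.0028, -0.0025]), array([ 1.9943, -0.004 , -0.0044])]
[-0.27074617  0.80128158 -0.10436557]
```

Request:
arm_command --series '[{"dp":[0.024,0,-0.003],"angular":[0.02,0.001,0],"gripper":5},{"dp":[0.025,0,-0.003],"angular":[0.03,0.001,-0.001],"gripper":5},{"dp":[0.025,0,-0.003],"angular":[0.03,0.001,-0.001],"gripper":5},{"dp":[0.025,0,-0.003],"angular":[0.03,0.001,-0.001],"gripper":5},{"dp":[0.025,0,-0.003],"angular":[0.03,0.001,-0.001],"gripper":5},{"dp":[0.025,0,-0.003],"angular":[0.03,0.001,-0.001],"gripper":5},{"dp":[0.025,0,-0.003],"angular":[0.03,0.001,-0.001],"gripper":5},{"dp":[0.025,0,-0.003],"angular":[0.0,0.001,-0.001],"gripper":5}]'

```text
clock: 16.2
position: [0.527, 0.099, 0.115]
ee_rot: [0.642, 0.302, 0.637, -0.302]
contact_force: [-4.7, -1.4, 17.1]
width: 0.0107
```

```bash
python3 -c "
from h import *
delta([-.0385,.0005,.1145],-.9)
print(st()[0]['moment'])"
```

```text
t 16.2 unit pos [-0.039   0.0006  0.115 ] w 0.0107 F [-4.68 -1.4  17.13] q [ 0.058  0.308  1.77  -0.004  1.057  0.943] q6 0.943
tool z in unit [ 0.597 -0.802  0.007] x [ 0.007 -0.003 -1.   ]
dp m [0.0005 0.0004 0.0003] scaled total [0.004 0.003 0.003] ang scaled [array([-0.0194,  0.0043, -0.0021]), array([ 1.9806, -0.0032, -0.0067])]
[-0.26766751  0.93831732 -0.10341644]
```

Request:
arm_command --series '[{"dp":[0.025,0,-0.003],"angular":[0.03,0.002,-0.001],"gripper":5},{"dp":[0.025,0,-0.003],"angular":[0.04,0.002,-0.001],"gripper":5},{"dp":[0.025,0,-0.003],"angular":[0.04,0.002,-0.001],"gripper":5},{"dp":[0.025,0,-0.002],"angular":[0.04,0.001,-0.001],"gripper":5},{"dp":[0.025,0,-0.002],"angular":[0.04,0.001,-0.001],"gripper":5},{"dp":[0.025,0,-0.002],"angular":[0.04,0.001,-0.001],"gripper":5},{"dp":[0.025,0,-0.002],"angular":[0.04,0.001,-0.001],"gripper":5},{"dp":[0.025,0,-0.002],"angular":[0.0,0.001,-0.001],"gripper":5}]'

```text
clock: 17.2
position: [0.5269, 0.0991, 0.115]
ee_rot: [0.56, 0.434, 0.559, -0.431]
contact_force: [-5.1, -1.2, 18.9]
width: 0.0109
```

```bash
python3 -c "
from h import *
delta([-.0385,.0005,.1145],-1.35)
print(st()[0]['moment'])"
```

```text
t 17.2 unit pos [-0.0391  0.0007  0.115 ] w 0.0109 F [-5.07 -1.25 18.86] q [0.055 0.309 1.769 0.002 1.061 1.371] q6 1.371
tool z in unit [ 0.204 -0.979 -0.001] x [ 0.003  0.002 -1.   ]
dp m [0.0005 0.0006 0.0003] scaled total [0.004 0.005 0.002] ang scaled [array([-0.0097, -0.0007, -0.0023]), array([ 1.9903e+00, -3.6000e-03,  1.1000e-03])]
[-0.36566819  0.92069903 -0.07074688]
```

Request:
arm_command --series '[{"dp":[0.02,0,0],"angular":[0,0,0],"gripper":5},{"dp":[0.016,0,0],"angular":[0,0,0],"gripper":5},{"dp":[0.012,0,0],"angular":[0,0,0],"gripper":5},{"dp":[0.008,0,0],"angular":[0,0,0],"gripper":5},{"dp":[0.004,0,0],"angular":[0,0,0],"gripper":5},{"dp":[0,0,0],"angular":[0,0,0],"gripper":5},{"dp":[0,0,0],"angular":[0,0,0],"gripper":5},{"dp":[0,0,0],"angular":[0,0,0],"gripper":5}]'

```text
clock: 18.2
position: [0.527, 0.0991, 0.1162]
ee_rot: [0.561, 0.435, 0.557, -0.43]
contact_force: [0.8, -0.0, 2.8]
width: 0.0111
```

```bash
python3 -c "
from h import *
delta([-.0385,.0005,.1145],-1.35)
print(st()[0]['moment'])"
```

```text
t 18.2 unit pos [-0.039   0.0007  0.1162] w 0.0111 F [ 0.83 -0.01  2.76] q [0.055 0.305 1.771 0.002 1.056 1.372] q6 1.372
tool z in unit [ 0.204 -0.979  0.001] x [ 0.009  0.002 -1.   ]
dp m [0.0017 0.0004 0.0003] scaled total [0.014 0.004 0.002] ang scaled [array([-0.0099,  0.0004, -0.006 ]), array([ 1.99e+00, -9.40e-03, -6.00e-04])]
[-0.08678009  0.46681405  0.05054755]
```

Request:
arm_command --series '[{"dp":[0,0,0],"angular":[0,0,0],"gripper":40},{"dp":[0,0,0],"angular":[0,0,0],"gripper":40},{"dp":[0,0,0],"angular":[0,0,0],"gripper":40},{"dp":[0,0,0],"angular":[0,0,0],"gripper":40},{"dp":[-0.2,0,0],"angular":[0,0,0],"gripper":40},{"dp":[-0.4,0,0],"angular":[0,0,0],"gripper":40},{"dp":[-0.3,0,0],"angular":[0,0,0],"gripper":40},{"dp":[0,0,0],"angular":[0,0,0],"gripper":40}]'

```text
clock: 19.2
position: [0.5252, 0.0988, 0.225]
ee_rot: [0.56, 0.435, 0.558, -0.431]
contact_force: [0.4, -0.3, -1.0]
width: 0.0401
```

```bash
python3 - <<'E'
from h import *
from rig import get_image
delta([-.042,.0,.155],0)
s,R=st();d=get_image("wrist")
s2=get_image("side")
cv2.imwrite("pics/w2.png",cv2.resize(np.vstack([d["image"],s2["image"]]),(480,600)))
T=np.eye(4);T[:3,:3]=R.as_matrix();T[:3,3]=s["position"]
P,m=cloud(d,T@d["mount"])
for nm,(q,m) in dict(wrist=(U(P),m),side=(U(cloud(s2)[0]),cloud(s2)[1])).items():
    h=m&(abs(q[...,1])<.07)&(q[...,0]>-.08)&(q[...,0]<.06)&(abs(q[...,2]-.105)<.012)
    p=q[h];A=np.c_[p[:,0]-.09,np.ones(len(p))];w=np.ones(len(p),bool)
    for _ in range(5):
        c=np.linalg.lstsq(A[w],p[w,2],rcond=None)[0];w=abs(A@c-p[:,2])<.003
    print(nm,"hatch slope",c,w.sum())
    k=m&(abs(q[...,1])<.035)&(abs(q[...,0]+.042)<.035)&(q[...,2]>.127)&(q[...,2]<.146)
    if k.sum()>20: print(nm,k.sum(),cv2.minAreaRect((q[k][:,:2]*1000).astype(np.float32)),np.percentile(q[k][:,2],98))
E
```

```text
t 19.2 unit pos [-0.0408  0.0004  0.225 ] w 0.0401 F [ 0.39 -0.31 -1.03] q [5.500e-02 2.150e-01 1.605e+00 1.000e-03 1.316e+00 1.372e+00] q6 1.372
tool z in unit [ 0.204 -0.979 -0.   ] x [ 0.006  0.002 -1.   ]
dp m [ 0.07   -0.0017  0.0002] scaled total [ 0.583 -0.014  0.002] ang scaled [array([-0.8695,  0.0024, -0.0032]), array([ 1.1305, -0.0034, -0.0025])]
wrist hatch slope [-0.00835039  0.10648275] 34046
wrist 1227 ((-38.288291931152344, 0.4498481750488281), (47.26472091674805, 11.66696548461914), 11.821032524108887) 0.14252867725405144
side hatch slope [-0.00796505  0.10597055] 3321
side 158 ((-39.32935333251953, -0.628117561340332), (48.590728759765625, 12.175270080566406), 11.350306510925293) 0.1425344864123192
```

View pics/w2.png

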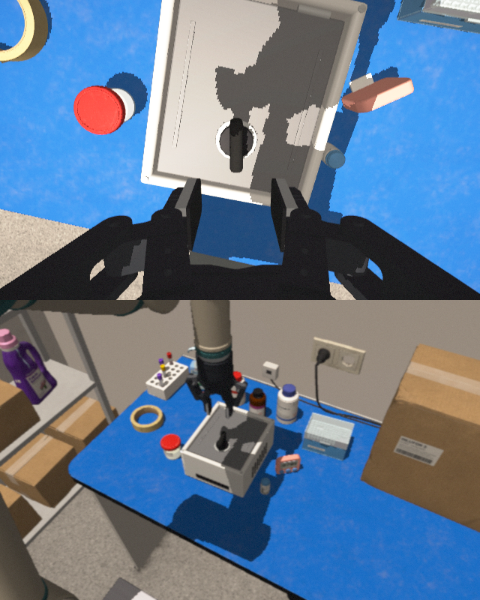

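```bash
python3 -c "
from rig import *
print(sign_off())"
```

```text
the job is handed in; nothing more can be done
None
```

The hatch is shut and latched, and I handed the job in at about 19 s of the 53 s allowed. The sign-off gave no verdict.

**What I did:**
- I pushed the hatch down onto its seal with the closed fingers, reading about 6 N at most.
- I gripped the wing, pressed down with 16–19 N at the knob, and turned it clockwise in steps. No resistance spike showed as the tongue passed under the ledge.
- I eased off the push, opened the fingers and lifted clear.

**Last checks after letting go:**

| Check | Reading |
|---|---|
| Knob angle (wrist and side cameras) | about 1.37 rad (1.1 needed) |
| Hatch angle | about 0.008 rad (limit 0.06; 0.014 when resting unlatched) |
| Extra seal compression | about 1 mm |
| Wrist force (noise level) | about 1 N |

- **Holding force:** the forces on the seal and tongue can't be read directly. From the extra compression I estimate 4–7 N on the seal and at least 2 N on the tongue, after allowing for hinge friction. That is above the 3 N and 1.5 N needed, but the tongue margin is not large.
- **Cup, vial and timer:** they look upright and undisturbed in the last picture. I judged this by eye and did not measure it.
- **Disagreement:** the two cameras differed by about 1 mm on the knob's centre. Nothing failed.

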